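Sort paint canisters by heft

ROBOT

A 6-joint arm with a two-finger parallel gripper is mounted at the origin on the work surface. World frame = base frame: x ahead of the robot, y to its left, z up, the work surface at z = 0. Lengths are in m, angles in rad, forces in N, time in s.
With the tool pointing down it reaches from about 0.375 to 0.9 m from the base axis. Payload 3.1 kg.
Tool frame: the origin (TCP) lies between the finger pads; the fingertips stand ahead of it and the grasp point (between the pads) lies 5 mm behind it (robot.nose_length is the z of the fingertips in the tool frame, in m); z points along the fingers, y is the line along which they close (so a half turn about z gives the same grasp; the last joint's range is limited). The gripper opens to 85 mm and grips with 20 to 120 N. Pads are 22 mm wide; open, the fingers measure 114 mm over their backs; the gripper's body (76 mm by 85 mm) begins 54 mm behind the grasp point. The pads swing forward as they close: fully open they stand 13 mm farther back than shut.
Start: joints at [0.929, 0.527, 1.433, -0, 1.181, -0.178], TCP at [0.279, 0.559, 0.245] pointing down, gripper open.
Joint ranges: [-3.08, 3.08], [-0.75, 2.2], [0.22, 2.44], [-1.43, 4.57], [0, 2.65], [-2.85, 2.85]. Speed limits (rad/s): [2.79, 2.79, 3.14, 3.14, 3.14, 3.14].

INTERFACE

Orientations are given as a unit quaternion [x, y, z, w].
In Python, from rig import robot gives the robot as it stands. The module is installed in compiled form; this text tells all that it offers.
- The arm moves only by the shell command python3 -m inch 'ROWS' [FORCE]. ROWS is JSON, a list of rows, each an object with "translation": the shift along the tool's x, y, z in mm, a list of three; "turn": the turn, a rotation vector about the tool's x, y, z in rad, a list of three; "jaw": the opening, from 0 (shut) to 1 (fully open). In form: [{"translation": [tx, ty, tz], "turn": [ax, ay, az], "jaw": jaw}, ...]. A call has exactly 5 rows; each row is the pose to reach, as a shift and turn from the pose commanded when the call began, along the tool's axes at that moment; what a row does not reach only later rows make up. A row lasts 1/12 s, in which the tool goes at most 41.7 mm and 7.16 degrees, less where a joint would pass 70% of its speed; a pose out of reach is approached as far as the arm can. A call with a gripper value outside its range is refused whole. The fingers move at their own pace and stop on an object; FORCE is the grip in N (left out, the last holds). Time passes only in rows, so rows that repeat a pose let the fingers close, or fill a call up. It gives the time, the measured TCP pose, the force, the opening and the grip force at its end, in the units of the state.
- robot.sense(): the state, without advancing time (a new reading comes with each control period).
- robot.capture(name): name is "scene" or "top"; returns a dict with "img" (420x560x3 uint8, red, green, blue), "z_map" (420x560 float32, m along the optical axis (not along the pixel's ray), 0 where there is no reading), "camera_matrix" (3x3 intrinsics, pixels), "R" (3x3) and "t" (3): a world point X has camera coordinates R X + t. Camera axes: x right, y down, z forward; pixel columns grow to the right and rows downward; lengths in m; the calibration is good to about 2 mm. A picture is of the moment at which its call begins.
- robot.finish_job(): hands the job in; it is judged then, once.
Trained networks look in a picture, given as the dict that the camera call returned (one of the last four; its "shot" number tells which), for a name from the list of things; names that differ only in an ending like _2 or _b are one class to them, and where a whole thing is asked for, a point or a joint stands for the part that bears it (a point fixed in the world has none). Each returns a list of dicts, best first, with "score" (0 to 1); they miss things now and then, are a little off and sometimes report something else, mostly with a low value. They report only what shows in the picture. A call takes as long as a camera call. They do not tell look-alikes from the thing itself.
- robot.look_for(picture, query): "position" ([column, row] in pixels, amid what is visible of it).
- robot.landmark_of(picture, query): "position" ([column, row] in pixels: a listed point, or the origin of a listed thing).
The state is a dict: "time": time; "joint_positions": joint angles; "joint_velocities": joint speeds; "effort": joint torques, N m; "tcp_pos": TCP position; "tool_rot": TCP orientation; "force": force on the tool from outside, world axes, zero at the start; "ft_torque": the same for the moment, N m; "gripper_width": finger opening in m; "grasp_force": force on a finger pad.
Only numpy, scipy, OpenCV 4.12 (cv2) and the standard library are available. Lean on these libraries where they do the work, as an engineer would, in place of code of your own. Each camera call takes 0.05 s, during which the arm holds its last target. There are 200 camera calls.

TASK

Two purple canisters on the craft table look the same but weigh differently: lift them to feel the weight, then put each in the nest for its class: red for heavy (about 0.5 kg), yellow for medium (about 0.27 kg), blue for light (about 0.1 kg). Press each one gently (never harder than 25 N) down on the stiff plate in its pocket until it is fully home, keep the canisters upright, and leave the green canister, glue, red pot and stamp where they are.

Things in the scene. Friction and masses are not known exactly. Their poses are not given: they have to be found in the camera images.
- can_a: Purple canister, flat yellow lid, closed, upright, 52 mm across, 80 mm tall. Origin: centre of underside, z up. Both look alike; inside, unseen and drawn anew each run: a cork core (0.10 kg with canister), a wooden one (0.27 kg) or a steel one (0.49 kg), all within 10 percent, never the same in both. The core has 3 mm play.
- can_b: Purple canister, flat yellow lid, closed, upright, 52 mm across, 80 mm tall. Origin: centre of underside, z up. Both look alike; inside, unseen and drawn anew each run: a cork core (0.10 kg with canister), a wooden one (0.27 kg) or a steel one (0.49 kg), all within 10 percent, never the same in both. The core has 3 mm play.
- nest_red: Fixed red block for heavy canisters, 80 x 80 x 42 mm, round pocket 56 mm wide in the middle of its top, 2 mm chamfer. Origin: centre of underside, z up. In the pocket a stiff push-plate, top 15 to 23 mm above the origin at first (varies); a canister's weight does not move it, about 7 N does, and it stays put. At its bottom stop its top (a home canister's underside) is at 13 mm.
- nest_yellow: Fixed yellow block for medium canisters, 80 x 80 x 42 mm, round pocket 56 mm wide in the middle of its top, 2 mm chamfer. Origin: centre of underside, z up. In the pocket a stiff push-plate, top 15 to 23 mm above the origin at first (varies); a canister's weight does not move it, about 7 N does, and it stays put. At its bottom stop its top (a home canister's underside) is at 13 mm.
- nest_blue: Fixed blue block for light canisters, 80 x 80 x 42 mm, round pocket 56 mm wide in the middle of its top, 2 mm chamfer. Origin: centre of underside, z up. In the pocket a stiff push-plate, top 15 to 23 mm above the origin at first (varies); a canister's weight does not move it, about 7 N does, and it stays put. At its bottom stop its top (a home canister's underside) is at 13 mm.
- old_can: Green canister with a black lid, same size as the purple ones, standing on the table; not part of the job, its weight tells nothing. Origin: centre of its underside.
- glue: Orange glue bottle with a white cap, 40 mm across, 120 mm tall, standing; leave alone. Origin: centre of its underside.
- pot: Red paint pot with a white lid, 64 mm across and 50 mm tall; leave alone. Origin: centre of its underside.
- stamp: Wooden hand stamp, 45 x 35 x 25 mm, rubber side down; leave alone. Origin: centre of its underside.
Not all that is in view belongs to the job. Several things have the shape of the nest_blue; the one meant has the colours described above.

How it is judged:
By the outcome, as a careful person would: the job done as asked, in the order asked, and still so for the second after the job is handed in, with the robot touching nothing.
It also fails if it takes over 64 s, if anything falls off the work surface, if the arm or the gripper's body presses on something with over 40 N, if the wrist force passes 120 N, or if a joint passes its speed limit or range.

## Working session

There is one attempt and no reset: what is moved stays moved. The work goes in short steps, Python scripts to look and compute and a shell command to move; the robot and the scene stay as the last step left them, time stands still between calls to the robot, and variables do not carry over. Pictures are saved under pics/ and viewed, at most 10 in all, crops included, and the job is handed in when it is done.

```bash
mkdir -p pics; ls; cat > h.py <<'E'
from rig import robot
import numpy as np, cv2
def px(c,u,v,r=2):
    K=c["camera_matrix"];u=int(round(u));v=int(round(v))
    z=c["z_map"][max(v-r,0):v+r+1,max(u-r,0):u+r+1];z=z[z>0]
    if len(z)==0:return None
    z=np.median(z);p=np.array([(u-K[0,2])/K[0,0]*z,(v-K[1,2])/K[1,1]*z,z])
    return c["R"].T@(p-c["t"])
def proj(c,X):
    p=c["camera_matrix"]@(c["R"]@np.array(X)+c["t"]);return p[:2]/p[2]
def cloud(c):
    K=c["camera_matrix"];z=c["z_map"];v,u=np.indices(z.shape)
    P=np.stack([(u-K[0,2])/K[0,0]*z,(v-K[1,2])/K[1,1]*z,z],-1)
    W=(P-c["t"])@c["R"];W[z<=0]=np.nan;return W
E
python3 - <<'E'
from h import *
np.set_printoptions(precision=3,suppress=True)
s=robot.sense();print(s,robot.nose_length)
for n in("scene","top"):
    c=robot.capture(n);cv2.imwrite(f"pics/{n}0.png",c["img"][:,:,::-1]);print(n,-c["R"].T@c["t"])
    for q in("can_a","nest_red","nest_yellow","nest_blue","old_can","glue","pot","stamp"):
        for d in robot.look_for(c,q)[:4]:
            print(q,d["score"],np.round(d["position"]),px(c,*d["position"]))
E
```

```text
pics
{'time': 0.0, 'joint_positions': array([ 0.929,  0.528,  1.434,  0.   ,  1.181, -0.178]), 'joint_velocities': array([ 0.   , -0.001, -0.001,  0.001, -0.   ,  0.002]), 'effort': array([  0.   , -44.235, -17.803,  -0.   ,   0.008,   0.   ]), 'tcp_pos': array([0.279, 0.559, 0.244]), 'tool_rot': array([ 0.229,  0.973, -0.001, -0.   ]), 'force': array([ 0.232, -0.41 ,  0.114]), 'ft_torque': array([ 0.019, -0.023, -0.013]), 'grasp_force': 0.0, 'gripper_width': 0.08506756342662673} 0.014
scene [1.226 0.37  0.877]
can_a 0.93 [273. 184.] [ 0.495 -0.069  0.076]
can_a 0.89 [201. 169.] [ 0.532 -0.241  0.067]
nest_red 0.75 [303. 235.] [0.564 0.047 0.041]
nest_red 0.28 [132. 195.] [ 0.668 -0.332  0.049]
nest_yellow 0.59 [408. 298.] [0.582 0.295 0.019]
nest_yellow 0.43 [201. 170.] [ 0.532 -0.241  0.064]
nest_blue 0.89 [378. 354.] [0.727 0.294 0.023]
nest_blue 0.67 [334. 193.] [0.398 0.038 0.023]
nest_blue 0.56 [269. 311.] [0.752 0.079 0.023]
old_can 0.84 [185. 211.] [ 0.664 -0.182  0.077]
glue 0.95 [222. 262.] [ 0.729 -0.043  0.067]
pot 0.97 [135. 200.] [ 0.674 -0.318  0.046]
stamp 0.66 [399. 234.] [0.439 0.217 0.025]
top [ 0.487 -0.005  1.153]
can_a 0.94 [391. 235.] [ 0.513 -0.256  0.08 ]
can_a 0.81 [315. 253.] [ 0.467 -0.083  0.081]
nest_red 0.78 [263. 221.] [0.54  0.041 0.018]
nest_yellow 0.82 [157. 196.] [0.594 0.3   0.019]
nest_blue 0.84 [164. 143.] [0.724 0.289 0.023]
nest_blue 0.59 [216. 199.] [0.591 0.157 0.015]
nest_blue 0.56 [261. 280.] [0.399 0.041 0.023]
old_can 0.71 [365. 180.] [ 0.638 -0.195  0.081]
glue 0.82 [302. 150.] [ 0.702 -0.047  0.092]
pot 0.94 [424. 177.] [ 0.653 -0.34   0.05 ]
pot 0.69 [391. 234.] [ 0.515 -0.256  0.08 ]
stamp 0.65 [189. 266.] [0.427 0.214 0.026]
```

View pics/scene0.png

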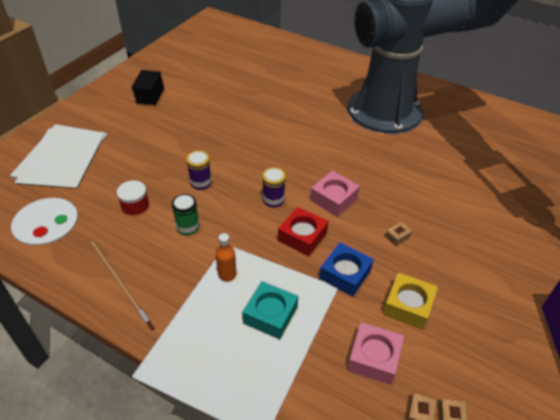

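View pics/top0.png

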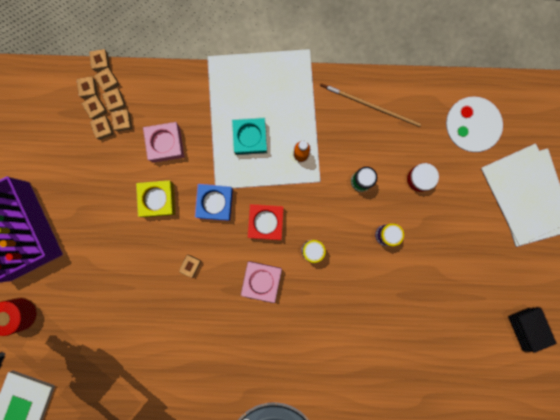

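Scene picture: purple cans at (273,187) and (200,170), red nest (303,230), blue (346,268), yellow (410,300). The top picture has them at (315,252), (391,235), (266,222), (214,203) and (155,199). 
Look-alikes: green can (185,213), red pot (133,198), pink blocks (335,192) and (377,352), teal block (270,309). By colour I choose the purple/yellow-lid cans and the blue block at scene (346,268) / top (214,203).

```bash
cat > meas.py <<'E'
from h import *
np.set_printoptions(precision=4,suppress=True)
A={"can1":(.467,-.083),"can2":(.513,-.256),"red":(.54,.041),"blue":(.591,.157),"yellow":(.594,.3)}
def measure(names=A):
    for n in("top","scene"):
        c=robot.capture(n);W=cloud(c)
        for k in names:
            x,y=A[k];near=np.hypot(W[...,0]-x,W[...,1]-y)<(.05 if k[0]=='c' else .065)
            z=W[...,2];lo,hi=(.072,.1) if k[0]=='c' else (.035,.05)
            m=near&(z>lo)&(z<hi);P=W[m]
            r=cv2.minEnclosingCircle(P[:,:2].astype(np.float32)) if k[0]=='c' else cv2.minAreaRect((P[:,:2]*1000).astype(np.float32))
            pl=W[(np.hypot(W[...,0]-x,W[...,1]-y)<.015)][:,2]
            print(n,k,m.sum(),"z",np.median(P[:,2]),"mean",P[:,:2].mean(0),"fit",r,"mid z",np.nanmedian(pl))
    return c
if __name__=="__main__":
    measure()
    c=robot.capture("top");cv2.imwrite("pics/crop.png",cv2.resize(c["img"][170:310,130:420,::-1],None,fx=2.7,fy=2.7,interpolation=2))
E
python3 meas.py
```

```text
top can1 401 z 0.07993417608144894 mean [ 0.4728 -0.0806] fit ((0.47277286648750305, -0.08064565062522888), 0.025745056569576263) mid z 0.08018678363155193
top can2 405 z 0.07946446502977686 mean [ 0.5154 -0.2594] fit ((0.5153267979621887, -0.25988027453422546), 0.025921346619725227) mid z 0.07946900381427746
top red 702 z 0.04150705906572011 mean [0.5382 0.0341] fit ((538.4324340820312, 33.872802734375), (79.95809173583984, 80.00931549072266), 87.84104919433594) mid z 0.018232572193937677
top blue 724 z 0.04146495340835933 mean [0.5829 0.1597] fit ((582.8849487304688, 159.53146362304688), (79.93423461914062, 80.06632995605469), 87.04276275634766) mid z 0.015059511144253804
top yellow 740 z 0.041312093373996245 mean [0.587  0.3005] fit ((587.273193359375, 301.12567138671875), (80.38793182373047, 81.819580078125), 5.9381422996521) mid z 0.01889755195305927
scene can1 332 z 0.08010666762260016 mean [ 0.4777 -0.0799] fit ((0.4740217924118042, -0.08192775398492813), 0.028362533077597618) mid z 0.08076617106267851
scene can2 308 z 0.08006894170185336 mean [ 0.5208 -0.2591] fit ((0.517483651638031, -0.26218515634536743), 0.028957197442650795) mid z 0.0809584343729328
scene red 784 z 0.041417743363953666 mean [0.5424 0.0337] fit ((539.2523803710938, 32.70132827758789), (81.8494644165039, 85.21487426757812), 88.39675903320312) mid z 0.018763510851300014
scene blue 911 z 0.04156518548129492 mean [0.5861 0.159 ] fit ((584.4862670898438, 158.2869110107422), (81.42842102050781, 84.91948699951172), 86.73917388916016) mid z 0.015519841604203999
scene yellow 1019 z 0.04140604275050317 mean [0.5903 0.3005] fit ((587.3142700195312, 299.73089599609375), (86.20536041259766, 79.95039367675781), 6.225232124328613) mid z 0.01928064944511563
```

View pics/crop.png

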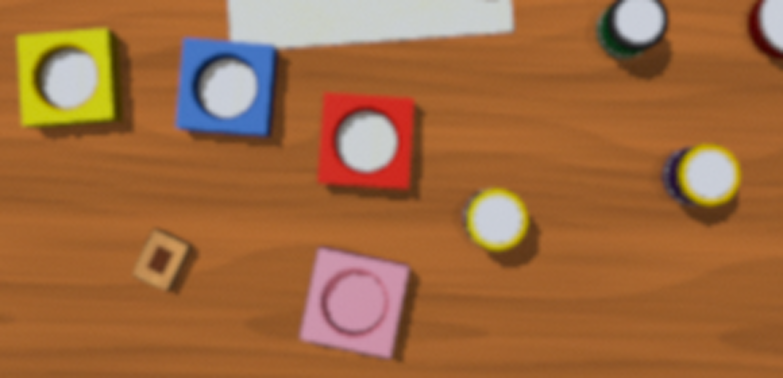

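The crop confirms the picks: two purple cans with yellow lids, and red, blue and yellow nests with white plates. The heights match (0.080 and 0.042), as do the sizes (52 and 80 mm). I'm starting toward can1.

```bash
python3 -m inch '[{"translation":[-27,-29,0],"turn":[0,0,-0.12],"jaw":1},{"translation":[-54,-58,0],"turn":[0,0,-0.24],"jaw":1},{"translation":[-81,-87,0],"turn":[0,0,-0.36],"jaw":1},{"translation":[-108,-116,0],"turn":[0,0,-0.4625],"jaw":1},{"translation":[-137,-145,0],"turn":[0,0,-0.4625],"jaw":1}]' 50
```

```text
time: 1.47
tcp_pos: [0.3367, 0.3669, 0.2454]
tool_rot: [-0.002, 1.0, 0.0, 0.0]
force: [1.0, 0.1, 0.7]
gripper_width: 0.0854
grasp_force: 0.0
```

```bash
python3 -m inch '[{"translation":[-12,-38,0],"turn":[0,0,0],"jaw":1},{"translation":[-24,-76,0],"turn":[0,0,0],"jaw":1},{"translation":[-36,-114,0],"turn":[0,0,0],"jaw":1},{"translation":[-48,-152,0],"turn":[0,0,0],"jaw":1},{"translation":[-60,-190,0],"turn":[0,0,0],"jaw":1}]'
python3 -m inch '[{"translation":[-11,-37,10],"turn":[0,0,0],"jaw":1},{"translation":[-22,-74,20],"turn":[0,0,0],"jaw":1},{"translation":[-33,-111,30],"turn":[0,0,0],"jaw":1},{"translation":[-44,-148,40],"turn":[0,0,0],"jaw":1},{"translation":[-55,-185,50],"turn":[0,0,0],"jaw":1}]'
python3 -m inch '[{"translation":[-10,-36,15],"turn":[0,0,0],"jaw":1},{"translation":[-21,-73,40],"turn":[0,0,0],"jaw":1},{"translation":[-21,-73,45],"turn":[0,0,0],"jaw":1},{"translation":[-21,-73,45],"turn":[0,0,0],"jaw":1},{"translation":[-21,-73,45],"turn":[0,0,0],"jaw":1}]'
```

```text
time: 1.88
tcp_pos: [0.3972, 0.1766, 0.2457]
tool_rot: [-0.0, 1.0, 0.0, 0.001]
force: [1.0, -0.4, 1.3]
gripper_width: 0.085
grasp_force: 0.0
time: 2.3
tcp_pos: [0.4522, -0.0087, 0.1952]
tool_rot: [0.0, 1.0, -0.0, 0.001]
force: [0.6, 0.0, -0.9]
gripper_width: 0.0852
grasp_force: 0.0
time: 2.72
tcp_pos: [0.4719, -0.0793, 0.15]
tool_rot: [0.001, 1.0, 0.001, -0.001]
force: [-0.3, -0.3, -0.4]
gripper_width: 0.0856
grasp_force: 0.0
```

```bash
python3 -m inch '[{"translation":[0,0,25],"turn":[0,0,0],"jaw":1},{"translation":[0,0,50],"turn":[0,0,0],"jaw":1},{"translation":[0,0,75],"turn":[0,0,0],"jaw":1},{"translation":[0,0,90],"turn":[0,0,0],"jaw":1},{"translation":[0,0,98],"turn":[0,0,0],"jaw":1}]'
python3 -m inch '[{"translation":[0,0,0],"turn":[0,0,0],"jaw":0.8},{"translation":[0,0,0],"turn":[0,0,0],"jaw":0.6},{"translation":[0,0,0],"turn":[0,0,0],"jaw":0.4},{"translation":[0,0,0],"turn":[0,0,0],"jaw":0.4},{"translation":[0,0,0],"turn":[0,0,0],"jaw":0.4}]' 50
python3 -m inch '[{"translation":[0,0,0],"turn":[0,0,0],"jaw":0.4},{"translation":[0,0,0],"turn":[0,0,0],"jaw":0.4},{"translation":[0,0,0],"turn":[0,0,0],"jaw":0.4},{"translation":[0,0,0],"turn":[0,0,0],"jaw":0.4},{"translation":[0,0,0],"turn":[0,0,0],"jaw":0.4}]'
```

```text
time: 3.13
tcp_pos: [0.4718, -0.0776, 0.0517]
tool_rot: [-0.001, 1.0, 0.001, -0.001]
force: [0.3, -0.2, 0.1]
gripper_width: 0.0855
grasp_force: 0.0
time: 3.55
tcp_pos: [0.4735, -0.0798, 0.0537]
tool_rot: [0.0, 1.0, -0.0, 0.001]
force: [-0.2, 0.7, 7.1]
gripper_width: 0.0506
grasp_force: 52.1
time: 3.97
tcp_pos: [0.4735, -0.0798, 0.0537]
tool_rot: [0.0, 1.0, -0.0, 0.001]
force: [0.4, 0.6, 7.5]
gripper_width: 0.0503
grasp_force: 52.1
```

```bash
python3 -m inch '[{"translation":[0,0,-10],"turn":[0,0,0],"jaw":0.4},{"translation":[0,0,-30],"turn":[0,0,0],"jaw":0.4},{"translation":[0,0,-60],"turn":[0,0,0],"jaw":0.4},{"translation":[0,0,-80],"turn":[0,0,0],"jaw":0.4},{"translation":[0,0,-90],"turn":[0,0,0],"jaw":0.4}]'
for i in 1 2 3; do python3 -m inch '[{"translation":[0,0,0],"turn":[0,0,0],"jaw":0.4},{"translation":[0,0,0],"turn":[0,0,0],"jaw":0.4},{"translation":[0,0,0],"turn":[0,0,0],"jaw":0.4},{"translation":[0,0,0],"turn":[0,0,0],"jaw":0.4},{"translation":[0,0,0],"turn":[0,0,0],"jaw":0.4}]'; python3 -c "
from rig import robot
print([robot.sense()['force'].round(2) for _ in range(3)], robot.sense()['effort'].round(2))"; done
```

```text
time: 4.38
tcp_pos: [0.4733, -0.0799, 0.1449]
tool_rot: [0.0, 1.0, -0.001, 0.002]
force: [0.3, -0.1, -5.3]
gripper_width: 0.0505
grasp_force: 53.7
time: 4.8
tcp_pos: [0.4719, -0.0794, 0.1413]
tool_rot: [0.0, 1.0, 0.001, -0.001]
force: [0.3, -0.2, -5.0]
gripper_width: 0.0505
grasp_force: 53.7
[array([ 0.33, -0.24, -4.97]), array([ 0.33, -0.24, -4.97]), array([ 0.33, -0.24, -4.97])] [ 2.000e-02 -3.813e+01 -1.112e+01 -0.000e+00  2.000e-02  0.000e+00]
time: 5.22
tcp_pos: [0.4727, -0.0797, 0.1422]
tool_rot: [0.0, 1.0, 0.0, -0.0]
force: [0.1, 0.4, -5.2]
gripper_width: 0.0504
grasp_force: 53.7
[array([ 0.13,  0.45, -5.22]), array([ 0.13,  0.45, -5.22]), array([ 0.13,  0.45, -5.22])] [-0.000e+00 -3.784e+01 -1.117e+01 -0.000e+00  1.000e-02 -0.000e+00]
time: 5.63
tcp_pos: [0.4727, -0.0797, 0.1424]
tool_rot: [0.0, 1.0, -0.0, 0.0]
force: [-0.2, 0.5, -4.3]
gripper_width: 0.0506
grasp_force: 53.7
[array([-0.23,  0.53, -4.33]), array([-0.23,  0.53, -4.33]), array([-0.23,  0.53, -4.33])] [-0.000e+00 -3.789e+01 -1.119e+01 -0.000e+00  1.000e-02  0.000e+00]
```

can1 weighs about 0.5 kg, so it goes to red.

```bash
python3 -m inch '[{"translation":[-10,17,0],"turn":[0,0,0],"jaw":0.4},{"translation":[-28,48,0],"turn":[0,0,0],"jaw":0.4},{"translation":[-46,80,0],"turn":[0,0,0],"jaw":0.4},{"translation":[-60,104,0],"turn":[0,0,0],"jaw":0.4},{"translation":[-65.3,113.4,0],"turn":[0,0,0],"jaw":0.4}]'
python3 -m inch '[{"translation":[0,0,10],"turn":[0,0,0],"jaw":0.4},{"translation":[0,0,22],"turn":[0,0,0],"jaw":0.4},{"translation":[0,0,32],"turn":[0,0,0],"jaw":0.4},{"translation":[0,0,38],"turn":[0,0,0],"jaw":0.4},{"translation":[0,0,38],"turn":[0,0,0],"jaw":0.4}]'
python3 - <<'E'
from h import *
print(robot.sense()['tcp_pos'].round(4))
c=robot.capture("scene");d=robot.capture("top")
u,v=map(int,proj(c,[.5385,.0337,.06]));a=cv2.resize(c["img"][v-50:v+50,u-50:u+50],(400,400),interpolation=2)
u,v=map(int,proj(d,[.5385,.0337,.06]));b=cv2.resize(d["img"][v-50:v+50,u-50:u+50],(400,400),interpolation=2)
cv2.imwrite("pics/h1.png",np.hstack([a,b])[:,:,::-1])
E
```

```text
time: 6.05
tcp_pos: [0.5403, 0.0368, 0.1425]
tool_rot: [-0.001, 1.0, 0.001, 0.002]
force: [1.8, 1.0, -4.5]
gripper_width: 0.0506
grasp_force: 54.4
time: 6.47
tcp_pos: [0.5363, 0.033, 0.1024]
tool_rot: [0.001, 1.0, 0.0, -0.002]
force: [-0.5, 0.6, -5.4]
gripper_width: 0.0507
grasp_force: 54.8
[0.5363 0.033  0.1024]
```

View pics/h1.png

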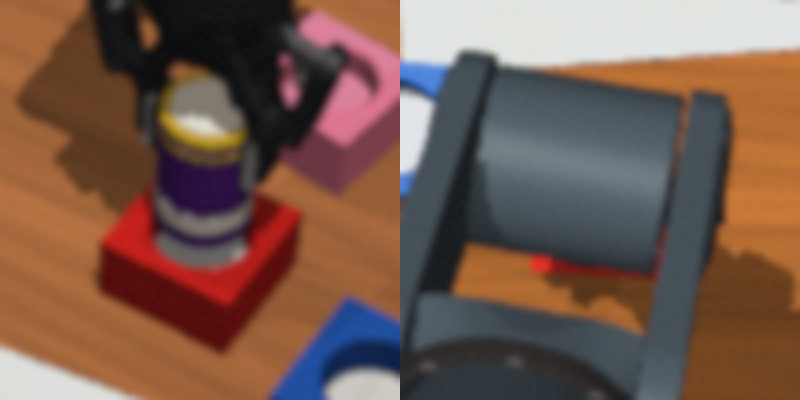

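Left half: the purple can hovers centred over the red pocket, at about (205,240) in the crop. In the top view the arm hides it. I'll lower in small steps and watch the force.

```bash
python3 -m inch '[{"translation":[0,0,0],"turn":[0,0,0],"jaw":0.4},{"translation":[0,0,2],"turn":[0,0,0],"jaw":0.4},{"translation":[0,0,4],"turn":[0,0,0],"jaw":0.4},{"translation":[0,0,6],"turn":[0,0,0],"jaw":0.4},{"translation":[0,0,8],"turn":[0,0,0],"jaw":0.4}]'
python3 -m inch '[{"translation":[0,0,1],"turn":[0,0,0],"jaw":0.4},{"translation":[0,0,2],"turn":[0,0,0],"jaw":0.4},{"translation":[0,0,3],"turn":[0,0,0],"jaw":0.4},{"translation":[0,0,4],"turn":[0,0,0],"jaw":0.4},{"translation":[0,0,4],"turn":[0,0,0],"jaw":0.4}]'
```

```text
time: 6.98
tcp_pos: [0.5382, 0.0337, 0.0964]
tool_rot: [0.0, 1.0, -0.0, 0.0]
force: [-0.4, 0.0, -6.0]
gripper_width: 0.0509
grasp_force: 54.8
time: 7.4
tcp_pos: [0.5379, 0.0337, 0.0921]
tool_rot: [0.0, 1.0, 0.0, -0.0]
force: [0.5, -0.3, -5.1]
gripper_width: 0.0509
grasp_force: 54.8
```

```bash
python3 -m inch '[{"translation":[0,0,2],"turn":[0,0,0],"jaw":0.4},{"translation":[0,0,4],"turn":[0,0,0],"jaw":0.4},{"translation":[0,0,6],"turn":[0,0,0],"jaw":0.4},{"translation":[0,0,7],"turn":[0,0,0],"jaw":0.4},{"translation":[0,0,7],"turn":[0,0,0],"jaw":0.4}]'
python3 -m inch '[{"translation":[0,0,2],"turn":[0,0,0],"jaw":0.4},{"translation":[0,0,4],"turn":[0,0,0],"jaw":0.4},{"translation":[0,0,6],"turn":[0,0,0],"jaw":0.4},{"translation":[0,0,7],"turn":[0,0,0],"jaw":0.4},{"translation":[0,0,7],"turn":[0,0,0],"jaw":0.4}]'
for i in 1 2 3; do python3 -m inch '[{"translation":[0,0,0.5],"turn":[0,0,0],"jaw":0.4},{"translation":[0,0,1],"turn":[0,0,0],"jaw":0.4},{"translation":[0,0,1.5],"turn":[0,0,0],"jaw":0.4},{"translation":[0,0,2],"turn":[0,0,0],"jaw":0.4},{"translation":[0,0,2],"turn":[0,0,0],"jaw":0.4}]' | grep -E "tcp_pos|force"; done
```

```text
time: 7.82
tcp_pos: [0.5378, 0.0337, 0.085]
tool_rot: [0.0, 1.0, 0.0, -0.0]
force: [0.6, 0.5, -4.5]
gripper_width: 0.0501
grasp_force: 54.8
time: 8.23
tcp_pos: [0.5378, 0.0337, 0.078]
tool_rot: [0.0, 1.0, 0.0, -0.0]
force: [-0.0, -0.1, -4.5]
gripper_width: 0.0504
grasp_force: 54.8
tcp_pos: [0.538, 0.0337, 0.0763]
force: [0.1, -0.0, -5.6]
grasp_force: 54.8
tcp_pos: [0.538, 0.0337, 0.0742]
force: [-0.1, -0.6, -4.8]
grasp_force: 54.8
tcp_pos: [0.5381, 0.0337, 0.0724]
force: [-0.8, 0.4, -3.8]
grasp_force: 55.0
```

```bash
for i in 1 2 3 4; do python3 -m inch '[{"translation":[0,0,0.3],"turn":[0,0,0],"jaw":0.4},{"translation":[0,0,0.6],"turn":[0,0,0],"jaw":0.4},{"translation":[0,0,1],"turn":[0,0,0],"jaw":0.4},{"translation":[0,0,1],"turn":[0,0,0],"jaw":0.4},{"translation":[0,0,1],"turn":[0,0,0],"jaw":0.4}]' | grep -E "tcp_pos|force"; done
```

```text
tcp_pos: [0.5381, 0.0336, 0.0717]
force: [-1.6, -0.8, 1.7]
grasp_force: 55.3
tcp_pos: [0.5381, 0.0337, 0.0703]
force: [-1.4, -0.2, 1.6]
grasp_force: 55.3
tcp_pos: [0.5381, 0.0337, 0.0692]
force: [-0.7, -0.5, 0.7]
grasp_force: 55.3
tcp_pos: [0.5381, 0.0337, 0.0683]
force: [-0.6, -0.1, 1.1]
grasp_force: 55.3
```

```bash
for i in 1 2 3; do python3 -m inch '[{"translation":[0,0,0.2],"turn":[0,0,0],"jaw":0.4},{"translation":[0,0,0.4],"turn":[0,0,0],"jaw":0.4},{"translation":[0,0,0.6],"turn":[0,0,0],"jaw":0.4},{"translation":[0,0,0.7],"turn":[0,0,0],"jaw":0.4},{"translation":[0,0,0.7],"turn":[0,0,0],"jaw":0.4}]' | grep -E "tcp_pos|force"; done
```

```text
tcp_pos: [0.5381, 0.0337, 0.0676]
force: [-1.3, -0.8, 1.4]
grasp_force: 55.3
tcp_pos: [0.5381, 0.0337, 0.0669]
force: [0.0, -0.9, 0.8]
grasp_force: 55.3
tcp_pos: [0.5381, 0.0337, 0.0667]
force: [-1.3, 0.7, 6.0]
grasp_force: 55.6
```

```bash
python3 -m inch '[{"translation":[0,0,0.2],"turn":[0,0,0],"jaw":0.4},{"translation":[0,0,0.4],"turn":[0,0,0],"jaw":0.4},{"translation":[0,0,0.4],"turn":[0,0,0],"jaw":0.4},{"translation":[0,0,0.4],"turn":[0,0,0],"jaw":0.4},{"translation":[0,0,0.4],"turn":[0,0,0],"jaw":0.4}]' | grep -E "tcp_pos|force"
```

```text
tcp_pos: [0.5382, 0.0336, 0.0666]
force: [-2.3, -1.3, 8.3]
grasp_force: 55.8
```

```bash
python3 -m inch '[{"translation":[0,0,-0.7],"turn":[0,0,0],"jaw":0.55},{"translation":[0,0,-0.7],"turn":[0,0,0],"jaw":0.7},{"translation":[0,0,-0.7],"turn":[0,0,0],"jaw":0.85},{"translation":[0,0,-0.7],"turn":[0,0,0],"jaw":1},{"translation":[0,0,-0.7],"turn":[0,0,0],"jaw":1}]'
python3 -m inch '[{"translation":[0,0,0],"turn":[0,0,0],"jaw":1},{"translation":[0,0,-20],"turn":[0,0,0],"jaw":1},{"translation":[0,0,-50],"turn":[0,0,0],"jaw":1},{"translation":[0,0,-85],"turn":[0,0,0],"jaw":1},{"translation":[0,0,-110],"turn":[0,0,0],"jaw":1}]'
python3 -m inch '[{"translation":[3,-35,0],"turn":[0,0,0],"jaw":1},{"translation":[6,-70,0],"turn":[0,0,0],"jaw":1},{"translation":[9,-105,0],"turn":[0,0,0],"jaw":1},{"translation":[11,-140,0],"turn":[0,0,0],"jaw":1},{"translation":[13,-170,0],"turn":[0,0,0],"jaw":1}]'
python3 -m inch '[{"translation":[3,-35,0],"turn":[0,0,0],"jaw":1},{"translation":[6,-70,0],"turn":[0,0,0],"jaw":1},{"translation":[8,-105,10],"turn":[0,0,0],"jaw":1},{"translation":[9,-124,20],"turn":[0,0,0],"jaw":1},{"translation":[9,-124,20],"turn":[0,0,0],"jaw":1}]'
python3 - <<'E'
from h import *
print(robot.sense()['tcp_pos'].round(4))
c=robot.capture("top");W=cloud(c);m=(np.hypot(W[...,0]-.5385,W[...,1]-.0337)<.04)&(W[...,2]>.07)&(W[...,2]<.12)
P=W[m];print(m.sum(),np.percentile(P[:,2],[10,50,90]).round(4),P.mean(0).round(4), cv2.minEnclosingCircle(P[:,:2].astype(np.float32)))
E
```

```text
time: 13.23
tcp_pos: [0.5382, 0.0337, 0.0663]
tool_rot: [0.0, 1.0, 0.0, 0.0]
force: [0.1, 0.3, 0.1]
gripper_width: 0.0853
grasp_force: 0.0
time: 13.65
tcp_pos: [0.5385, 0.0337, 0.1785]
tool_rot: [0.0, 1.0, -0.0, 0.001]
force: [-0.5, -0.1, -0.6]
gripper_width: 0.0851
grasp_force: 0.0
time: 14.07
tcp_pos: [0.5248, -0.1383, 0.1767]
tool_rot: [0.0, 1.0, -0.0, 0.0]
force: [0.0, -0.1, 0.3]
gripper_width: 0.0853
grasp_force: 0.0
time: 14.48
tcp_pos: [0.5154, -0.2647, 0.155]
tool_rot: [0.002, 1.0, -0.001, -0.0]
force: [0.0, 0.2, -0.2]
gripper_width: 0.0856
grasp_force: 0.0
[ 0.5154 -0.2647  0.155 ]
409 [0.0902 0.0931 0.0956] [0.5368 0.0318 0.0929] ((0.5369482040405273, 0.031783655285835266), 0.025925397872924805)
```

Red is home: lid at 0.093 m. Placed cans read about 1–2 mm low in camera x and y, so I'll add that to the next placing. Now can2.

```bash
python3 -m inch '[{"translation":[0,1,25],"turn":[0,0,0],"jaw":1},{"translation":[0,1,50],"turn":[0,0,0],"jaw":1},{"translation":[0,1,75],"turn":[0,0,0],"jaw":1},{"translation":[0,1,95],"turn":[0,0,0],"jaw":1},{"translation":[0,1,103],"turn":[0,0,0],"jaw":1}]'
python3 -m inch '[{"translation":[0,0,0],"turn":[0,0,0],"jaw":0.8},{"translation":[0,0,0],"turn":[0,0,0],"jaw":0.6},{"translation":[0,0,0],"turn":[0,0,0],"jaw":0.4},{"translation":[0,0,0],"turn":[0,0,0],"jaw":0.4},{"translation":[0,0,0],"turn":[0,0,0],"jaw":0.4}]' 50
python3 -m inch '[{"translation":[0,0,0],"turn":[0,0,0],"jaw":0.4},{"translation":[0,0,0],"turn":[0,0,0],"jaw":0.4},{"translation":[0,0,-10],"turn":[0,0,0],"jaw":0.4},{"translation":[0,0,-30],"turn":[0,0,0],"jaw":0.4},{"translation":[0,0,-60],"turn":[0,0,0],"jaw":0.4}]'
python3 -m inch '[{"translation":[0,0,-25],"turn":[0,0,0],"jaw":0.4},{"translation":[0,0,-40],"turn":[0,0,0],"jaw":0.4},{"translation":[0,0,-45],"turn":[0,0,0],"jaw":0.4},{"translation":[0,0,-45],"turn":[0,0,0],"jaw":0.4},{"translation":[0,0,-45],"turn":[0,0,0],"jaw":0.4}]'
for i in 1 2 3; do python3 -m inch '[{"translation":[0,0,0],"turn":[0,0,0],"jaw":0.4},{"translation":[0,0,0],"turn":[0,0,0],"jaw":0.4},{"translation":[0,0,0],"turn":[0,0,0],"jaw":0.4},{"translation":[0,0,0],"turn":[0,0,0],"jaw":0.4},{"translation":[0,0,0],"turn":[0,0,0],"jaw":0.4}]'; done
```

```text
time: 14.95
tcp_pos: [0.5146, -0.2567, 0.0512]
tool_rot: [-0.0, 1.0, 0.002, -0.002]
force: [-0.4, -0.6, 0.3]
gripper_width: 0.0854
grasp_force: 0.0
time: 15.37
tcp_pos: [0.5169, -0.2597, 0.0551]
tool_rot: [0.0, 1.0, -0.001, 0.001]
force: [0.2, -0.4, 3.4]
gripper_width: 0.0501
grasp_force: 52.1
time: 15.78
tcp_pos: [0.514, -0.2581, 0.1123]
tool_rot: [0.0, 1.0, 0.002, -0.003]
force: [0.6, 0.3, -1.4]
gripper_width: 0.0506
grasp_force: 52.3
time: 16.2
tcp_pos: [0.5154, -0.259, 0.1582]
tool_rot: [0.0, 1.0, 0.0, -0.0]
force: [0.2, -0.3, -1.0]
gripper_width: 0.0506
grasp_force: 52.4
time: 16.62
tcp_pos: [0.5157, -0.2592, 0.1579]
tool_rot: [0.0, 1.0, 0.0, -0.0]
force: [0.0, -0.2, -0.3]
gripper_width: 0.0503
grasp_force: 52.4
time: 17.03
tcp_pos: [0.516, -0.2593, 0.1586]
tool_rot: [0.0, 1.0, -0.0, 0.0]
force: [-0.6, 0.2, -1.0]
gripper_width: 0.0504
grasp_force: 52.4
time: 17.45
tcp_pos: [0.516, -0.2593, 0.1585]
tool_rot: [0.0, 1.0, 0.0, 0.0]
force: [-0.2, -0.7, -1.7]
gripper_width: 0.0503
grasp_force: 52.4
```

```bash
for i in 1 2 3 4 5 6; do python3 -m inch '[{"translation":[0,0,0],"turn":[0,0,0],"jaw":0.4},{"translation":[0,0,0],"turn":[0,0,0],"jaw":0.4},{"translation":[0,0,0],"turn":[0,0,0],"jaw":0.4},{"translation":[0,0,0],"turn":[0,0,0],"jaw":0.4},{"translation":[0,0,0],"turn":[0,0,0],"jaw":0.4}]'|grep ^force; done
python3 - <<'E'
from h import *
print(robot.sense()['tcp_pos'])
c=robot.capture("scene");u,v=map(int,proj(c,[.516,-.26,.15]));cv2.imwrite("pics/lift2.png",cv2.resize(c["img"][v-50:v+50,u-50:u+50,::-1],(400,400),interpolation=2))
E
```

```text
force: [0.5, -0.1, -0.9]
force: [0.1, -0.2, -0.5]
force: [-0.4, 0.4, -1.4]
force: [-0.2, 0.5, -1.1]
force: [0.7, -0.2, -1.0]
force: [-1.2, -0.2, -1.1]
[ 0.51596324 -0.25932144  0.15853323]
```

View pics/lift2.png

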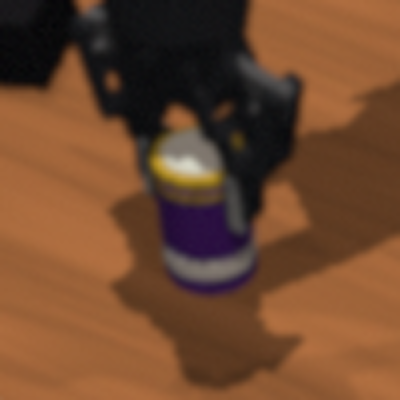

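The can hangs upright in the grip (crop around (205,210)). Its mean force is about 1.0 N, so it weighs 0.10 kg and is light: blue.

```bash
python3 -m inch '[{"translation":[0,0,-20],"turn":[0,0,0],"jaw":0.4},{"translation":[-3,20,-40],"turn":[0,0,0],"jaw":0.4},{"translation":[-9,55,-45],"turn":[0,0,0],"jaw":0.4},{"translation":[-15,91,-45],"turn":[0,0,0],"jaw":0.4},{"translation":[-20,127,-45],"turn":[0,0,0],"jaw":0.4}]'|grep tcp
python3 -m inch '[{"translation":[-6,36,0],"turn":[0,0,0],"jaw":0.4},{"translation":[-12,72,0],"turn":[0,0,0],"jaw":0.4},{"translation":[-18,108,0],"turn":[0,0,0],"jaw":0.4},{"translation":[-24,144,0],"turn":[0,0,0],"jaw":0.4},{"translation":[-30,180,0],"turn":[0,0,0],"jaw":0.4}]'|grep tcp
python3 -m inch '[{"translation":[-6,36,0],"turn":[0,0,0],"jaw":0.4},{"translation":[-12,72,0],"turn":[0,0,0],"jaw":0.4},{"translation":[-16,98,0],"turn":[0,0,0],"jaw":0.4},{"translation":[-17.8,113.5,0],"turn":[0,0,0],"jaw":0.4},{"translation":[-17.8,113.5,0],"turn":[0,0,0],"jaw":0.4}]'|grep tcp
python3 -m inch '[{"translation":[0,0,15],"turn":[0,0,0],"jaw":0.4},{"translation":[0,0,45],"turn":[0,0,0],"jaw":0.4},{"translation":[0,0,75],"turn":[0,0,0],"jaw":0.4},{"translation":[0,0,92],"turn":[0,0,0],"jaw":0.4},{"translation":[0,0,100],"turn":[0,0,0],"jaw":0.4}]'
python3 -m inch '[{"translation":[0,0,0],"turn":[0,0,0],"jaw":0.4},{"translation":[0,0,0],"turn":[0,0,0],"jaw":0.4},{"translation":[0,0,0],"turn":[0,0,0],"jaw":0.4},{"translation":[0,0,0],"turn":[0,0,0],"jaw":0.4},{"translation":[0,0,0],"turn":[0,0,0],"jaw":0.4}]'
```

```text
tcp_pos: [0.5366, -0.1317, 0.2044]
tcp_pos: [0.566, 0.0494, 0.2036]
tcp_pos: [0.5839, 0.1648, 0.2035]
time: 21.67
tcp_pos: [0.5818, 0.1601, 0.1006]
tool_rot: [0.0, 1.0, -0.0, -0.003]
force: [-0.7, 0.0, -1.2]
gripper_width: 0.0501
grasp_force: 52.5
time: 22.08
tcp_pos: [0.5848, 0.1612, 0.105]
tool_rot: [0.0, 1.0, 0.0, 0.001]
force: [-0.2, -0.1, -0.9]
gripper_width: 0.0501
grasp_force: 52.5
```

```bash
python3 -m inch '[{"translation":[0.5,0,2],"turn":[0,0,0],"jaw":0.4},{"translation":[0.5,0,4],"turn":[0,0,0],"jaw":0.4},{"translation":[0.5,0,6],"turn":[0,0,0],"jaw":0.4},{"translation":[0.5,0,8],"turn":[0,0,0],"jaw":0.4},{"translation":[0.5,0,8],"turn":[0,0,0],"jaw":0.4}]' | grep -E "tcp|force"
for i in 1 2; do python3 -m inch '[{"translation":[0,0,1],"turn":[0,0,0],"jaw":0.4},{"translation":[0,0,2],"turn":[0,0,0],"jaw":0.4},{"translation":[0,0,3],"turn":[0,0,0],"jaw":0.4},{"translation":[0,0,4],"turn":[0,0,0],"jaw":0.4},{"translation":[0,0,4],"turn":[0,0,0],"jaw":0.4}]' | grep -E "tcp|force"; done
```

```text
tcp_pos: [0.583, 0.1612, 0.0949]
force: [0.5, -0.6, -1.1]
grasp_force: 52.5
tcp_pos: [0.5833, 0.1612, 0.0913]
force: [0.4, 0.4, 0.2]
grasp_force: 52.5
tcp_pos: [0.5832, 0.1612, 0.0873]
force: [0.7, -0.4, -1.2]
grasp_force: 52.5
```

In the pocket (bottom at about 0.032) with no contact. Continuing down.

```bash
python3 -m inch '[{"translation":[0,0,2],"turn":[0,0,0],"jaw":0.4},{"translation":[0,0,4],"turn":[0,0,0],"jaw":0.4},{"translation":[0,0,6],"turn":[0,0,0],"jaw":0.4},{"translation":[0,0,8],"turn":[0,0,0],"jaw":0.4},{"translation":[0,0,8],"turn":[0,0,0],"jaw":0.4}]' | grep -E "tcp|force"
for i in 1 2 3; do python3 -m inch '[{"translation":[0,0,0.5],"turn":[0,0,0],"jaw":0.4},{"translation":[0,0,1],"turn":[0,0,0],"jaw":0.4},{"translation":[0,0,1.5],"turn":[0,0,0],"jaw":0.4},{"translation":[0,0,2],"turn":[0,0,0],"jaw":0.4},{"translation":[0,0,2],"turn":[0,0,0],"jaw":0.4}]' | grep -E "tcp|force"; done
```

```text
tcp_pos: [0.583, 0.1611, 0.079]
force: [0.5, -0.1, -0.4]
grasp_force: 52.5
tcp_pos: [0.5834, 0.1611, 0.0775]
force: [-0.2, -0.4, -1.4]
grasp_force: 52.5
tcp_pos: [0.5833, 0.1612, 0.0754]
force: [-0.0, -0.2, -1.0]
grasp_force: 52.5
tcp_pos: [0.5833, 0.1612, 0.0734]
force: [-0.8, 0.2, -1.1]
grasp_force: 52.5
```

```bash
for i in 1 2 3; do python3 -m inch '[{"translation":[0,0,0.3],"turn":[0,0,0],"jaw":0.4},{"translation":[0,0,0.5],"turn":[0,0,0],"jaw":0.4},{"translation":[0,0,0.7],"turn":[0,0,0],"jaw":0.4},{"translation":[0,0,0.7],"turn":[0,0,0],"jaw":0.4},{"translation":[0,0,0.7],"turn":[0,0,0],"jaw":0.4}]' | grep -E "tcp|force"; done
```

```text
tcp_pos: [0.5834, 0.1612, 0.0728]
force: [0.1, -0.8, -2.0]
grasp_force: 52.5
tcp_pos: [0.5834, 0.1612, 0.0721]
force: [0.7, 0.1, -1.1]
grasp_force: 52.5
tcp_pos: [0.5834, 0.1612, 0.0714]
force: [-0.0, 0.2, -0.7]
grasp_force: 52.5
```

```bash
for i in 1 2 3 4; do python3 -m inch '[{"translation":[0,0,0.3],"turn":[0,0,0],"jaw":0.4},{"translation":[0,0,0.5],"turn":[0,0,0],"jaw":0.4},{"translation":[0,0,0.7],"turn":[0,0,0],"jaw":0.4},{"translation":[0,0,0.7],"turn":[0,0,0],"jaw":0.4},{"translation":[0,0,0.7],"turn":[0,0,0],"jaw":0.4}]' | grep -E "tcp|^force"; done
```

```text
tcp_pos: [0.5834, 0.1612, 0.0707]
force: [-0.1, -0.0, -0.4]
tcp_pos: [0.5835, 0.1611, 0.0705]
force: [-0.8, -0.5, 5.1]
tcp_pos: [0.5834, 0.1612, 0.0698]
force: [-1.7, -0.7, 6.0]
tcp_pos: [0.5835, 0.1611, 0.0691]
force: [-1.5, -1.5, 4.4]
```

Plate moving at about 6 N; home expected near 0.068.

```bash
for i in 1 2 3; do python3 -m inch '[{"translation":[0,0,0.2],"turn":[0,0,0],"jaw":0.4},{"translation":[0,0,0.5],"turn":[0,0,0],"jaw":0.4},{"translation":[0,0,0.5],"turn":[0,0,0],"jaw":0.4},{"translation":[0,0,0.5],"turn":[0,0,0],"jaw":0.4},{"translation":[0,0,0.5],"turn":[0,0,0],"jaw":0.4}]' | grep -E "tcp|^force"; done
```

```text
tcp_pos: [0.5835, 0.1612, 0.0686]
force: [-1.5, -0.1, 5.3]
tcp_pos: [0.5835, 0.1611, 0.0681]
force: [-0.8, -1.1, 5.6]
tcp_pos: [0.5835, 0.1611, 0.068]
force: [-1.8, 0.0, 7.7]
```

```bash
for i in 1 2; do python3 -m inch '[{"translation":[0,0,0.2],"turn":[0,0,0],"jaw":0.4},{"translation":[0,0,0.4],"turn":[0,0,0],"jaw":0.4},{"translation":[0,0,0.4],"turn":[0,0,0],"jaw":0.4},{"translation":[0,0,0.4],"turn":[0,0,0],"jaw":0.4},{"translation":[0,0,0.4],"turn":[0,0,0],"jaw":0.4}]' | grep -E "tcp|^force"; done
```

```text
tcp_pos: [0.5835, 0.1611, 0.0679]
force: [-2.8, -0.4, 9.6]
tcp_pos: [0.5836, 0.1611, 0.0679]
force: [-2.8, -2.0, 10.5]
```

Bottomed out at 10 N. Next I'll release, retreat and check.

```bash
python3 -m inch '[{"translation":[0,0,-0.9],"turn":[0,0,0],"jaw":0.55},{"translation":[0,0,-0.9],"turn":[0,0,0],"jaw":0.7},{"translation":[0,0,-0.9],"turn":[0,0,0],"jaw":0.85},{"translation":[0,0,-0.9],"turn":[0,0,0],"jaw":1},{"translation":[0,0,-0.9],"turn":[0,0,0],"jaw":1}]'
python3 -m inch '[{"translation":[0,0,0],"turn":[0,0,0],"jaw":1},{"translation":[0,0,-20],"turn":[0,0,0],"jaw":1},{"translation":[0,0,-50],"turn":[0,0,0],"jaw":1},{"translation":[0,0,-85],"turn":[0,0,0],"jaw":1},{"translation":[0,0,-120],"turn":[0,0,0],"jaw":1}]'
python3 -m inch '[{"translation":[15,35,0],"turn":[0,0,0],"jaw":1},{"translation":[30,70,0],"turn":[0,0,0],"jaw":1},{"translation":[45,105,0],"turn":[0,0,0],"jaw":1},{"translation":[60,140,0],"turn":[0,0,0],"jaw":1},{"translation":[75,175,0],"turn":[0,0,0],"jaw":1}]'
python3 -m inch '[{"translation":[10,20,0],"turn":[0,0,0],"jaw":1},{"translation":[20,40,0],"turn":[0,0,0],"jaw":1},{"translation":[20,40,0],"turn":[0,0,0],"jaw":1},{"translation":[20,40,0],"turn":[0,0,0],"jaw":1},{"translation":[20,40,0],"turn":[0,0,0],"jaw":1}]'
python3 - <<'E'
from h import *
c=robot.capture("scene")
for n,c in(("scene",c),("top",robot.capture("top"))):
  W=cloud(c)
  for k,p in(("red",(.5385,.0337)),("blue",(.583,.1596))):
    m=(np.hypot(W[...,0]-p[0],W[...,1]-p[1])<.04)&(W[...,2]>.07)&(W[...,2]<.12)
    P=W[m];f=np.linalg.lstsq(np.c_[P[:,:2]-P[:,:2].mean(0),np.ones(len(P))],P[:,2],rcond=None)[0]
    print(n,k,m.sum(),np.median(P[:,2]).round(4),P.mean(0).round(4),"slope",f.round(3))
  if n=="scene":cv2.imwrite("pics/end.png",c["img"][:,:,::-1])
E
```

```text
time: 30.42
tcp_pos: [0.5833, 0.1612, 0.0668]
tool_rot: [0.0, 1.0, -0.0, -0.0]
force: [0.0, 0.0, -0.2]
gripper_width: 0.0856
grasp_force: 0.0
time: 30.83
tcp_pos: [0.5827, 0.1611, 0.1876]
tool_rot: [0.0, 1.0, -0.0, -0.001]
force: [0.3, 0.4, 0.4]
gripper_width: 0.0858
grasp_force: 0.0
time: 31.25
tcp_pos: [0.5076, 0.3375, 0.1872]
tool_rot: [0.0, 1.0, 0.0, 0.0]
force: [0.5, 0.0, 0.7]
gripper_width: 0.0854
grasp_force: 0.0
time: 31.67
tcp_pos: [0.4886, 0.3757, 0.187]
tool_rot: [0.0, 1.0, -0.0, -0.0]
force: [-0.2, -0.4, -0.3]
gripper_width: 0.0854
grasp_force: 0.0
scene red 518 0.0924 [0.5454 0.0345 0.0892] slope [-0.215 -0.128  0.089]
scene blue 599 0.0925 [0.5903 0.1609 0.0896] slope [-0.224 -0.078  0.09 ]
top red 410 0.0926 [0.5367 0.0319 0.0925] slope [0.036 0.014 0.093]
top blue 427 0.0928 [0.5816 0.1582 0.092 ] slope [0.046 0.07  0.092]
```

View pics/end.png

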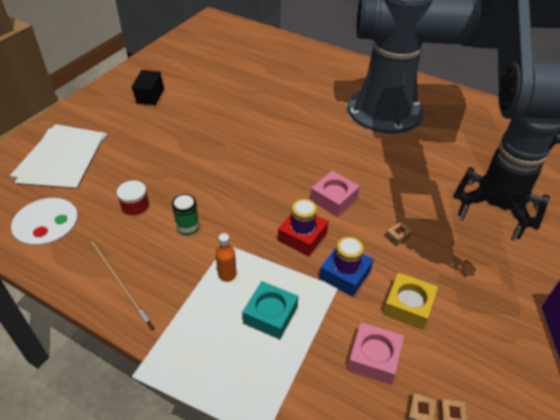

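Both cans stand upright and home, red at (303,222) and blue at (348,260), with lids at about 0.093 m. Nothing else has moved.

```bash
python3 -c "
from rig import robot
print(robot.finish_job())"
```

```text
the job is handed in; nothing more can be done
None
```

I put the heavy canister (about 0.5 kg) in the red nest and the light one (about 0.1 kg) in the blue nest. Both are upright and pressed fully home at no more than about 13 N, and I handed the job in at about 32 s.

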